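# Close and lock a timber clamping jig through its L-shaped slot

## Robot

A 6-joint arm with a two-finger parallel gripper is mounted at the origin on the work surface. World frame = base frame: x ahead of the robot, y to its left, z up, the work surface at z = 0. Lengths are in m, angles in degrees, forces in N, time in s.
With the tool pointing down it reaches from about 0.4 to 0.825 m from the base axis. Payload 7 kg.
Tool frame: the origin (TCP) lies at the very end of the fingers, on their centre line; the grasp point (between the pads) lies 19 mm behind it (r.hold_point_z is the distance from the TCP to the grasp point, in m); z points along the fingers, y is the direction in which the jaws open and shut (so a half turn about z gives the same grasp; the last joint's range is limited). The gripper opens to 88 mm and grips with 3 to 60 N. Pads are 19 mm wide; open, the fingers measure 130 mm over their backs; the gripper's body (78 mm by 193 mm) begins 47 mm behind the grasp point.
Start: joints at [-54.253, 20.546, 0.682, 0, -70.136, -16.507], TCP at [0.222, -0.637, 0.227] pointing down, gripper open.
Joint ranges: [-176.03, 176.03], [-82.01, 121.73], [-58.28, 71.71], [-173.87, 95.51], [-174.79, -0.11], [-173.66, 173.66]. Speed limits (degrees/s): [136.94, 136.94, 172.46, 180, 180, 180].

## Interface

Orientations are given as [roll, pitch, yaw] about the fixed x, y, z axes, in that order (R = Rz(yaw) Ry(pitch) Rx(roll)).
In Python, from plant import r gives the robot as it stands. The module is installed in compiled form; this text tells all that it offers.
- The arm moves only by the shell command python3 -m inch 'ROWS' [FORCE]. ROWS is text: rows parted by semicolons, each of 7 numbers parted by spaces: the shift along the tool's x, y, z in m, then the turn, a rotation vector about the tool's x, y, z in rad, then the opening, from 0 (shut) to 1 (fully open). In form: tx ty tz ax ay az jaw; .... A call has 1 to 20 rows; each row shifts and turns the commanded pose from where the row before left it, along the tool's axes as they then stand; what a row does not reach is not made up. A row lasts 1/12 s, in which the tool goes at most 41.7 mm and 7.16 degrees, less where a joint would pass 70% of its speed; a pose out of reach is approached as far as the arm can. A call with a gripper value outside its range is refused whole. The fingers move at their own pace and stop on an object; FORCE is the grip in N (left out, the last holds). Time passes only in rows, so rows that do not move let the fingers close. It gives the time, the measured TCP pose, the force and the opening at its end, in the units of the state.
- r.get_state(): the state, without advancing time (a new reading comes with each control period).
- r.capture(name): name is "scene" or "top" or "wrist"; returns the picture (480x640x3 uint8, red, green, blue); there is no depth.
- r.camera_params(name): a dict with "vfov" (degrees; the focal length in pixels is half the picture's height over the tangent of half this angle, whatever the lens; pixels are square), "cx", "cy" (the principal point, pixels), "R" (3x3) and "t" (3): a world point X has camera coordinates R X + t. Camera axes: x right, y down, z forward; pixel columns grow to the right and rows downward; lengths in m; the calibration is good to about 2 mm. A picture is of the moment at which its call begins: read the wrist's pose just before it. camera_params takes no time and is no camera call; for the wrist camera it gives the pose at the moment of the call.
- r.close_job(): hands the job in, once; it reports no verdict.
Trained networks look in the newest picture that a camera, given by its name, has taken for a name from the list of things; names that differ only in an ending like _2 or _b are one class to them, and where a whole thing is asked for, a point or a joint stands for the part that bears it (a point fixed in the world has none). Each returns a list of dicts, best first, with "p" (0 to 1); they miss things now and then, are a little off and sometimes report something else, mostly with a low value. They report only what shows in the picture. A call takes as long as a camera call. They do not tell look-alikes from the thing itself.
- r.recognise(target, camera): "xy" ([column, row] in pixels, amid what is visible of it).
The state is a dict: "time_s": time; "joints": joint angles; "qd": joint speeds; "joint_torque": joint torques, N m; "tcp_pos": TCP position; "eef_rot": TCP orientation; "contact_force": force on the tool from outside, world axes, zero at the start; "moment": the same for the moment, N m; "gripper_width": finger opening in m.
Only numpy, scipy, OpenCV 4.12 (cv2) and the standard library are available. Lean on these libraries where they do the work, as an engineer would, in place of code of your own. Each camera call takes 0.05 s, during which the arm holds its last target.

## Task

Lock the timber in the clamping jig: with your fingertips push the red-knobbed pin along the long leg of its L-shaped slot up to the corner, so that the blue jaw shoves the timber up against the dark fence, then push the pin sideways to the very end of the short leg, by the green dot, and move away. Nothing needs gripping: do not lift the pin or the timber, move the timber only by way of the pin and jaw, and leave the tools and other things around the jig where they are.

Things in the scene. Friction and masses are not known exactly. Their poses are not given: they have to be found in the camera images.
- jig: Fixed plywood jig board, 340 x 240 x 18 mm. Origin: centre of its underside, on the bench top. Jig x runs along the slot's long leg towards the fence, jig y along the short leg, z up. Aluminium guide plate with the slot: jig x -100 to +24 mm, y -50 to +65, its top 40 mm above the bench. Steel rails, tops 40 mm above the bench, lie at y = +-112 mm, x from 0 to 140 mm.
- corner (a point): Corner of the L-shaped slot, on the plate's top: where the pin's origin is when fully along the long leg (jig x +3 mm, y 0). The slot is 14.5 mm wide for a 12 mm stem; its ends are rigid stops. The pin can travel from 75 mm before the corner (jig -x) to it, then 40 mm in jig +y. Axes as the jig's.
- lock (a point): Closed end of the slot's short leg, on the plate's top, 40 mm in jig +y from the corner: where the pin's origin is when locked. A green dot, 12 mm across, is painted on the plate beside it, 17 mm towards jig -x. At the start the jaw's steel nose half covers the short leg. Axes as the jig's.
- pin: Red-knobbed steel pin, 0.2 kg, captive in the slot. Origin: centre of its collar's underside, on the plate's top; z up; it spins freely, ignore its yaw. Collar 40 mm across, 16 mm high; neck 18 mm; red knob 29 mm across, 26 to 45 mm above the plate. Starts 55 to 75 mm before the corner. Stays where left. Push it low, at the collar; with jaw and timber it takes up to about 10 N.
- jaw (a joint): Travel of the blue jaw along jig +x, in m: 0 is open, about 0.022 is closed with the pin in the corner; stiff enough to stay where it is left, no spring.
- nose (a point): Middle of the rear face of the jaw's steel nose, which the pin's collar pushes (12 mm above the plate's top). Nose: jig y -13 to +65 mm, 20 mm long; then the blue jaw bar, 35 mm thick, 200 mm along jig y, top 72 mm above the bench. With the jaw closed the nose face is at jig x +24 mm, and on the pin's -y side (y below -13 mm) it is free up to jig x +44 mm. Axes as the jig's.
- timber: Loose pale timber, 60 x 180 x 60 mm (long side along jig y), 0.3 to 0.6 kg, dark mortise marked on top, on the jig board between jaw and fence. Origin: centre of its underside; x across, y along. Starts 11 to 18 mm off the fence, slightly askew. Against the fence its origin is at jig x +110 mm; a pin fully in the corner leaves it within 1 to 4 mm of that.
- fence (a point): Centre of the bottom of the dark wooden fence's face towards the timber (jig x +140 mm), on the jig board. The fence is 220 mm long across jig y, 25 mm thick, its top 85 mm above the bench.
- wedge: Bystander: loose wooden block 60 x 24 x 18 mm lying on the jig board near its +y rear corner. Origin: centre of its underside.
- chisel: Bystander: chisel with orange handle, about 235 mm long and 26 mm high, lying beside the jig on its +y side. Origin: on the bench near the middle of it, x along the blade.
- screw_jar: Bystander: glass jar with steel lid, 56 mm in diameter, 60 mm high, on the jig's -y side. Origin: centre of its underside.
- glue: Bystander: yellow glue bottle, 56 mm in diameter, 150 mm high, on the jig's -y side. Origin: centre of its underside.
- hammer: Bystander: claw hammer lying on the right of the bench, 260 mm long. Origin: on the bench under it.
- drill: Bystander: green cordless drill lying on its side on the left of the bench, about 230 x 190 x 60 mm. Origin: on the bench under its motor housing.
- mug: Bystander: blue mug, 80 mm in diameter, 90 mm high, on the right of the bench. Origin: centre of its underside.
Not all that is in view belongs to the job. Leave any brown or yellow look-alike of the pin alone.

How it is judged:
By the outcome, as a careful person would: the job done as asked, in the order asked, and still so for the second after the job is handed in, with the robot touching nothing.
It also fails if it takes over 40 s, if anything falls off the work surface, if the arm or the gripper's body presses on something with over 40 N, if the wrist force passes 120 N, or if a joint passes its speed limit or range.

## Working session

There is one attempt and no reset: what is moved stays moved. The work goes in short steps, Python scripts to look and compute and a shell command to move; the robot and the scene stay as the last step left them, time stands still between calls to the robot, and variables do not carry over. Pictures are saved under pics/ and viewed, and the job is handed in when it is done.

```bash
mkdir -p pics; cat > h.py <<'E'
import numpy as np, cv2
from plant import r
def snap(cam,name):
    im=r.capture(cam); p=r.camera_params(cam)
    cv2.imwrite('pics/'+name+'.png',im[:,:,::-1]); return im,p
def K(p):
    f=240/np.tan(np.radians(p['vfov']/2)); return f,p['cx'],p['cy']
def ray(p,xy,z):
    f,cx,cy=K(p);R=np.array(p['R']);t=np.array(p['t'])
    d=R.T@np.array([(xy[0]-cx)/f,(xy[1]-cy)/f,1]);c=-R.T@t
    return c+d*(z-c[2])/d[2]
def proj(p,X):
    f,cx,cy=K(p);q=np.array(p['R'])@np.array(X)+np.array(p['t'])
    return np.array([f*q[0]/q[2]+cx,f*q[1]/q[2]+cy])
E
python3 - <<'E'
from h import *
print(r.get_state())
for c in('top','scene'):
    im,p=snap(c,c+'0')
    print(c,p)
    for n,z in(('pin',.07),('jaw',.072),('timber',.078),('jig',.018),('fence',.085),('wedge',.036)):
        if c=='top':
            for d in r.recognise(n,c)[:3]: print(n,d,ray(p,d['xy'],z).round(3))
E
```

```text
{'time_s': 0.0, 'joints': array([-5.42520360e+01,  2.05923123e+01,  6.35542360e-01, -2.09412459e-02,
       -7.01360455e+01, -1.65042971e+01]), 'qd': array([-0.02255028, -0.12180509,  0.06779859,  0.0471497 , -0.11375844,
        0.09202387]), 'joint_torque': array([-2.54631332e-04, -5.82707655e+01,  2.93075985e+01,  6.99760839e+00,
        7.22437195e-03, -1.06453458e-04]), 'tcp_pos': array([ 0.22226718, -0.6368498 ,  0.22562364]), 'eef_rot': array([ 1.79905416e+02, -7.49527161e-03, -1.60763458e+02]), 'contact_force': array([ 0.10605407, -1.19113153,  0.09042814]), 'moment': array([ 0.00249398,  0.0214302 , -0.03547744]), 'gripper_width': 0.08744594746282269}
top {'vfov': 55.138544637190904, 'cx': 314.95201466599445, 'cy': 249.02024425332706, 'R': array([[ 0.00323919, -0.99999334, -0.00168053],
       [-0.99472169, -0.00304975, -0.10256445],
       [ 0.10255864,  0.00200389, -0.99472494]]), 't': array([-0.00869852,  0.56735995,  1.18454327])}
pin {'xy': [277.7, 245.9], 'p': 0.75} [0.571 0.088 0.07 ]
pin {'xy': [282.0, 320.0], 'p': 0.72} [0.384 0.075 0.07 ]
pin {'xy': [251.7, 329.8], 'p': 0.67} [0.359 0.151 0.07 ]
jaw {'xy': [279.9, 215.0], 'p': 0.78} [0.65  0.083 0.072]
jaw {'xy': [282.0, 233.5], 'p': 0.3} [0.603 0.077 0.072]
timber {'xy': [286.9, 189.2], 'p': 0.8} [0.717 0.066 0.078]
wedge {'xy': [241.9, 266.7], 'p': 0.69} [0.52  0.184 0.036]
scene {'vfov': 52.64529244437307, 'cx': 320.55747976958156, 'cy': 236.7492186944189, 'R': array([[-0.31022926,  0.95050997, -0.01698835],
       [ 0.79209452,  0.24856124, -0.55749761],
       [-0.52568439, -0.18640846, -0.8300047 ]]), 't': array([ 0.19046134, -0.41721478,  1.60138216])}
```

View pics/top0.png

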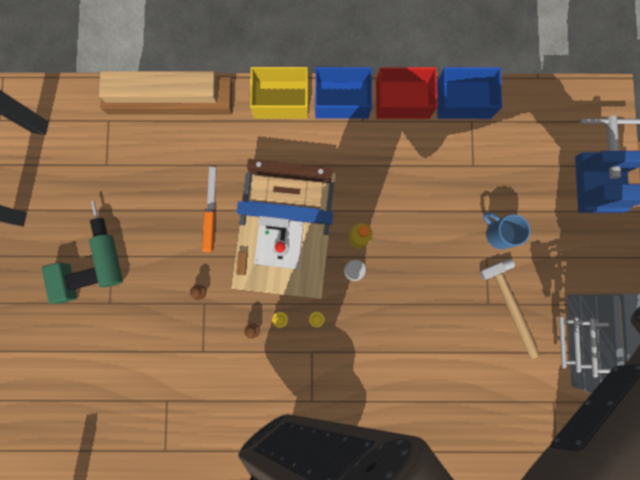

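View pics/scene0.png

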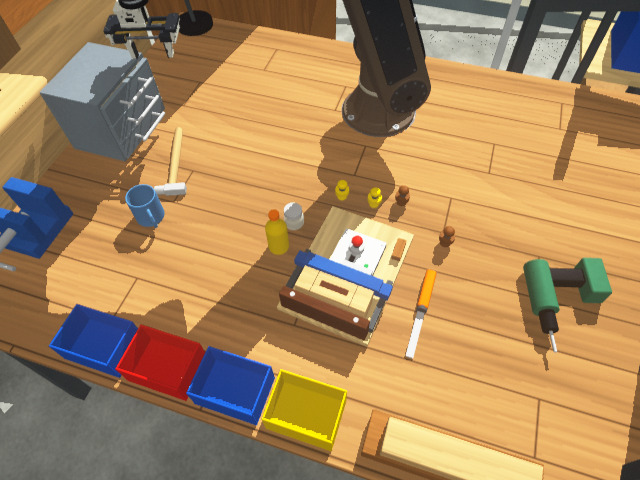

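```bash
python3 -c "
import cv2
im=cv2.imread('pics/top0.png')[150:300,200:360]
cv2.imwrite('pics/top0c.png',cv2.resize(im,(640,600),interpolation=cv2.INTER_CUBIC))"
```

```text
(no output)
```

View pics/top0c.png

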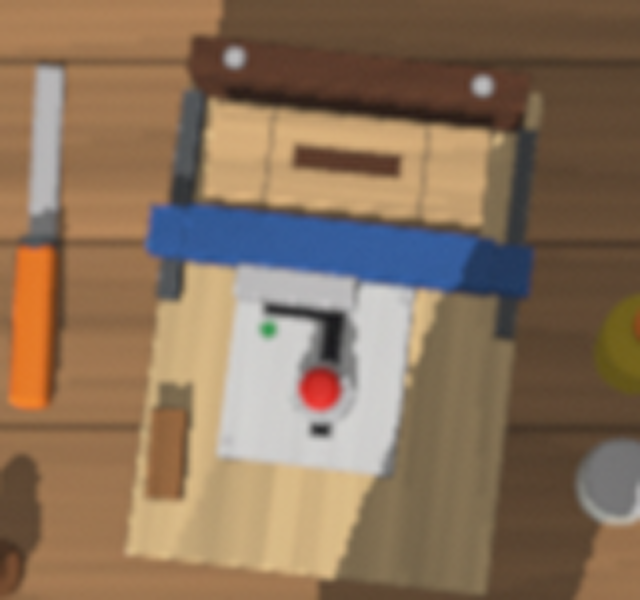

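The top view shows the red-knobbed pin at about (280,246), the green dot at (267,232) and the jaw at (280,215). The brown and yellow look-alikes stand outside the jig. Next I fit the jig pose.

```bash
cat > fit.py <<'E'
from h import *
from scipy.optimize import least_squares
def jig2w(q,P):
    c,s=np.cos(q[2]),np.sin(q[2]); P=np.array(P)
    return np.array([q[0]+c*P[0]-s*P[1],q[1]+s*P[0]+c*P[1],P[2]])
def w2jig(q,X):
    c,s=np.cos(q[2]),np.sin(q[2]); d=np.array(X[:2])-q[:2]
    return np.array([c*d[0]+s*d[1],-s*d[0]+c*d[1]])
def fit(p,obs,q0):
    f=lambda q:np.concatenate([proj(p,jig2w(q,P))-np.array(o) for P,o in obs])
    s=least_squares(f,q0); return s.x,s.fun.reshape(-1,2)
E
python3 - <<'E'
from fit import *
p=r.camera_params('top')
C=lambda a,b:(200+a/4-.4,150+b/4-.4)
obs=[((-.1,.065,.04),C(220,458)),((-.1,-.05,.04),C(388,473)),((-.17,.12,.018),C(127,555)),((-.17,-.12,.018),C(487,594)),((-.014,.04,.04),C(268,329))]
q,res=fit(p,obs,[.6,.08,-.1]); print(q,np.degrees(q[2]),res.round(2))
k=ray(p,C(320,388),.077); print('knob',k,w2jig(q,k)*1000)
w=jig2w(q,(-.105,0,.04)); print(w, jig2w(q,(.003,0,.04)),jig2w(q,(.003,.04,.04)))
E
```

```text
[ 0.62042394  0.07833219 -0.09844928] -5.640728178539415 [[-0.95 -0.41]
 [ 0.89  0.31]
 [-0.3   0.13]
 [ 0.08 -0.35]
 [ 0.27  0.3 ]]
knob [0.56835138 0.0827172  0.077     ] [-52.25141113  -0.7544473 ]
[0.51593237 0.08865267 0.04      ] [0.62340941 0.07803732 0.04      ] [0.62734102 0.11784363 0.04      ]
```

```bash
python3 -m inch '-.0256 .0295 0 0 0 0 0;-.0256 .0295 0 0 0 0 0;-.0256 .0295 0 0 0 0 0;-.0256 .0295 0 0 0 0 0;-.0256 .0295 0 0 0 0 0;-.0256 .0295 0 0 0 0 0;-.0256 .0295 0 0 0 0 0;-.0256 .0295 0 0 0 0 0;-.0256 .0295 0 0 0 0 0;-.0256 .0295 0 0 0 0 0;-.0256 .0295 0 0 0 0 0;-.0256 .0295 0 0 0 0 0;-.0256 .0295 0 0 0 0 0;-.0256 .0295 0 0 0 0 0;-.0256 .0295 0 0 0 0 0;-.0256 .0295 0 0 0 0 0;-.0256 .0295 0 0 0 0 0;-.0256 .0295 0 0 0 0 0;-.0256 .0295 0 0 0 0 0;-.0256 .0295 0 0 0 0 0' 20; python3 -m inch '0 0 0 0 0 .1087 0;0 0 0 0 0 .1087 0;0 0 0 0 0 .1087 0;0 0 0 0 0 .1087 0;0 0 0 0 0 0 0;0 0 0 0 0 0 0'
python3 - <<'E'
from h import *
im,p=snap('wrist','w0'); snap('top','top1'); print(p, r.recognise('pin','wrist'))
E
```

```text
time_s: 2.07
tcp_pos: [0.5117, 0.0906, 0.227]
eef_rot: [180.0, 0.0, -160.7]
contact_force: [1.0, -0.7, 0.7]
gripper_width: 0.0004
time_s: 2.57
tcp_pos: [0.5114, 0.0885, 0.2267]
eef_rot: [180.0, 0.0, 174.5]
contact_force: [0.5, -0.9, 0.3]
gripper_width: 0.0006
{'vfov': 68.81956291778926, 'cx': 319.7693871759001, 'cy': 244.0485726411996, 'R': array([[ 9.52686561e-02,  9.95451233e-01,  8.51936444e-04],
       [ 9.49173035e-01, -9.10974952e-02,  3.01283581e-01],
       [ 2.99990722e-01, -2.78942468e-02, -9.53534204e-01]]), 't': array([-0.13724695, -0.5149146 ,  0.24112667])} [{'xy': [315.4, 275.0], 'p': 0.88}, {'xy': [302.5, 80.5], 'p': 0.88}, {'xy': [535.3, 136.8], 'p': 0.88}, {'xy': [197.0, 91.5], 'p': 0.74}, {'xy': [375.8, 38.3], 'p': 0.58}]
```

View pics/w0.png

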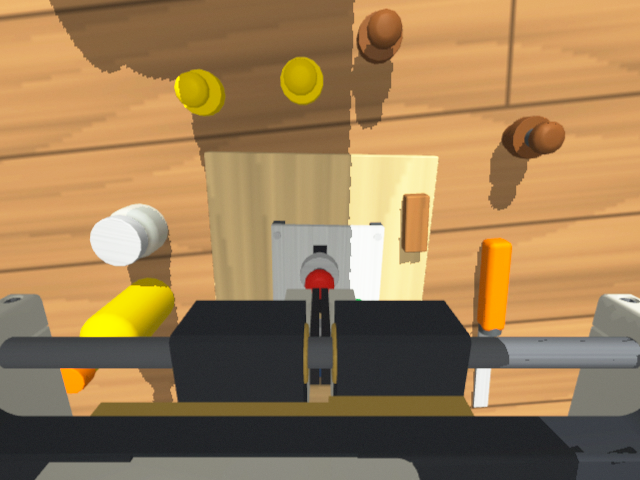

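The wrist view shows the plate's rear corners at (273,224) and (383,225), the board's rear corners at (206,153) and (437,157), and the pin's knob at about (319,280).

```bash
python3 - <<'E'
from fit import *
im=cv2.imread('pics/w0.png')[140:320,190:450]
cv2.imwrite('pics/w0c.png',cv2.resize(im,(780,540),interpolation=cv2.INTER_CUBIC))
p=r.camera_params('wrist')
obs=[((-.1,-.05,.04),(273,224)),((-.1,.065,.04),(383,224.5)),((-.17,-.12,.018),(206,152.5)),((-.17,.12,.018),(437.5,156.5))]
q,res=fit(p,obs,[.6,.08,-.1]); print(q,np.degrees(q[2]),res.round(2))
for d in [(319.5,282)]:
  k=ray(p,d,.075); print(k,w2jig(q,k)*1000)
print(proj(p,jig2w(q,(-.055,0,.056))))
E
```

```text
[ 0.61802573  0.07808773 -0.11144733] -6.385461624740669 [[-1.41  0.94]
 [ 1.71  2.04]
 [-2.49 -0.89]
 [ 2.21 -1.29]]
[0.56512269 0.08334663 0.075     ] [-53.15971759  -0.65742981]
[320.17440202 272.73327448]
```

View pics/w0c.png

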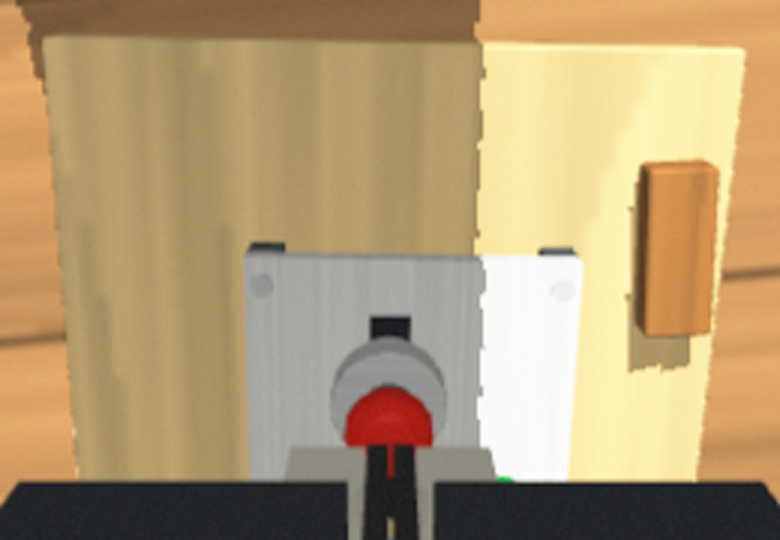

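```bash
python3 -m inch '0 0 .025 0 0 0 0;0 0 .03 0 0 0 0;0 0 .03 0 0 0 0;0 0 .03 0 0 0 0;0 0 .025 0 0 0 0;0 0 .02 0 0 0 0;0 0 .01 0 0 0 0;0 0 .0095 0 0 0 0;0 0 0 0 0 0 0;0 0 0 0 0 0 0'
python3 - <<'E'
from h import *
snap('wrist','w1'); snap('scene','s1'); snap('top','t1')
a=cv2.imread('pics/s1.png')[180:340,270:430];b=cv2.imread('pics/t1.png')[150:310,200:360]
cv2.imwrite('pics/st1.png',np.hstack([cv2.resize(x,(400,400),interpolation=2) for x in(a,b)]))
E
```

```text
time_s: 3.55
tcp_pos: [0.5118, 0.0886, 0.0475]
eef_rot: [-180.0, 0.0, 174.4]
contact_force: [0.9, 1.1, 1.0]
gripper_width: 0.0005
```

View pics/st1.png

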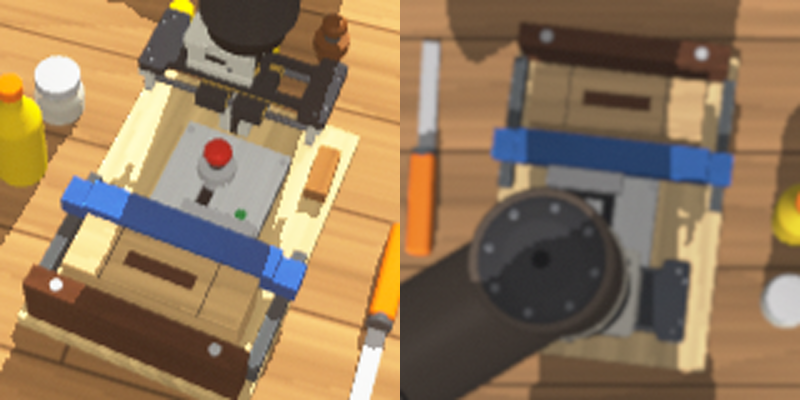

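View pics/w1.png

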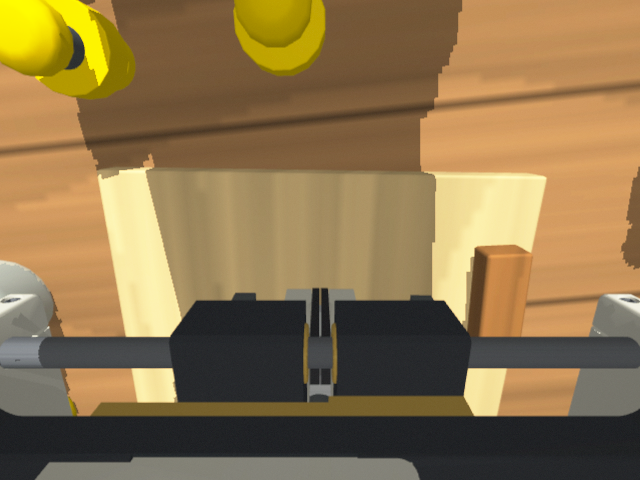

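The fingertips sit behind the pin on the slot's line, and both views show clear space around them. I push forward in stages.

```bash
python3 -m inch '-.005 0 0 0 0 0 0;-.005 0 0 0 0 0 0;-.005 0 0 0 0 0 0;-.004 0 0 0 0 0 0;-.004 0 0 0 0 0 0;-.004 0 0 0 0 0 0;-.004 0 0 0 0 0 0;-.004 0 0 0 0 0 0;-.004 0 0 0 0 0 0;-.004 0 0 0 0 0 0;-.004 0 0 0 0 0 0;-.004 0 0 0 0 0 0'; python3 -m inch '-.003 0 0 0 0 0 0;-.003 0 0 0 0 0 0;-.003 0 0 0 0 0 0;-.003 0 0 0 0 0 0;-.003 0 0 0 0 0 0'
```

```text
time_s: 4.7
tcp_pos: [0.5625, 0.0834, 0.047]
eef_rot: [-180.0, -0.0, 174.3]
contact_force: [-1.1, 0.3, 1.0]
gripper_width: 0.0001
time_s: 5.12
tcp_pos: [0.5769, 0.0818, 0.0469]
eef_rot: [-180.0, -0.0, 174.3]
contact_force: [-2.8, 0.7, 1.3]
gripper_width: 0.0005
```

```bash
python3 -m inch '-.002 0 0 0 0 0 0;-.002 0 0 0 0 0 0;-.002 0 0 0 0 0 0;-.002 0 0 0 0 0 0'; python3 -m inch '-.002 0 0 0 0 0 0;-.002 0 0 0 0 0 0'; python3 -m inch '-.0015 0 0 0 0 0 0;-.0015 0 0 0 0 0 0'
python3 - <<'E'
from h import *
snap('scene','s2'); snap('top','t2')
a=cv2.imread('pics/s2.png')[180:340,270:430];b=cv2.imread('pics/t2.png')[150:310,200:360]
cv2.imwrite('pics/st2.png',np.hstack([cv2.resize(x,(400,400),interpolation=2) for x in(a,b)]))
E
```

```text
time_s: 5.45
tcp_pos: [0.5841, 0.0809, 0.0469]
eef_rot: [-180.0, -0.1, 174.3]
contact_force: [-5.9, -0.3, 3.0]
gripper_width: 0.0006
time_s: 5.62
tcp_pos: [0.588, 0.0805, 0.0469]
eef_rot: [-180.0, -0.1, 174.3]
contact_force: [-6.3, 0.3, 3.2]
gripper_width: 0.0006
time_s: 5.78
tcp_pos: [0.591, 0.0802, 0.0469]
eef_rot: [-180.0, -0.1, 174.3]
contact_force: [-7.2, 1.8, 2.3]
gripper_width: 0.0007
```

View pics/st2.png

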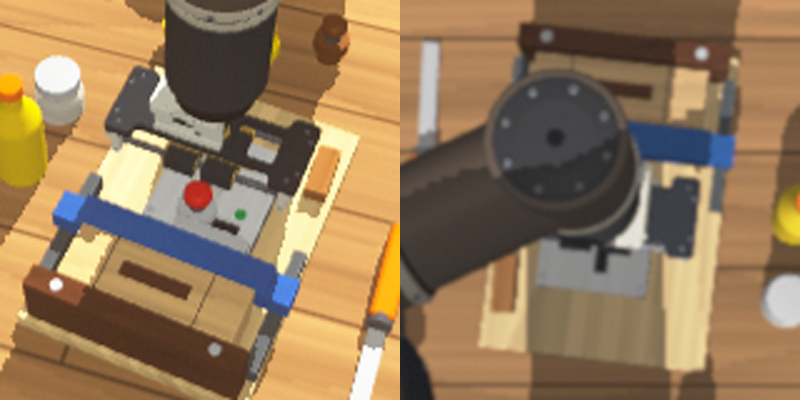

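The pin is near the corner, the short leg has become visible, and the force is about 7 N. I keep going in small steps until it meets the hard stop.

```bash
for i in 1 2 3; do :; done; python3 -m inch '-.001 0 0 0 0 0 0;-.001 0 0 0 0 0 0'; python3 -m inch '-.001 0 0 0 0 0 0;-.0005 0 0 0 0 0 0'; python3 -m inch '-.001 0 0 0 0 0 0;-.0005 0 0 0 0 0 0'
```

```text
time_s: 6.05
tcp_pos: [0.5929, 0.08, 0.0469]
eef_rot: [-180.0, -0.1, 174.3]
contact_force: [-5.2, -0.1, 3.1]
gripper_width: 0.0005
time_s: 6.22
tcp_pos: [0.5934, 0.0798, 0.0467]
eef_rot: [-179.9, -0.2, 174.3]
contact_force: [-12.0, 2.4, 6.5]
gripper_width: 0.0005
time_s: 6.38
tcp_pos: [0.5937, 0.0796, 0.0466]
eef_rot: [-179.9, -0.3, 174.3]
contact_force: [-15.9, 4.9, 10.6]
gripper_width: 0.0007
```

The hard stop is reached: force is rising with the tool standing still at x ≈ 0.594, which is where the corner was expected. I back off and go round to the pin's -y side.

```bash
python3 -m inch '.004 0 0 0 0 0 0;.005 0 0 0 0 0 0;.005 0 0 0 0 0 0;0 -.01 0 0 0 0 0;0 -.015 0 0 0 0 0;0 -.015 0 0 0 0 0;0 -.012 0 0 0 0 0;-.01 0 0 0 0 0 0;-.01 0 0 0 0 0 0;-.01 0 0 0 0 0 0;-.008 0 0 0 0 0 0;-.0045 0 0 0 0 0 0;0 0 0 0 0 0 0'
python3 - <<'E'
from h import *
snap('scene','s3'); snap('top','t3');snap('wrist','w3')
a=cv2.imread('pics/s3.png')[200:320,290:410];b=cv2.imread('pics/t3.png')[150:310,200:360]
cv2.imwrite('pics/s3c.png',cv2.resize(a,(600,600),interpolation=2))
cv2.imwrite('pics/t3c.png',cv2.resize(b,(600,600),interpolation=2))
E
```

```text
time_s: 7.47
tcp_pos: [0.6214, 0.0255, 0.0467]
eef_rot: [-180.0, 0.0, 174.3]
contact_force: [-0.2, -0.1, 0.0]
gripper_width: 0.0003
```

View pics/s3c.png

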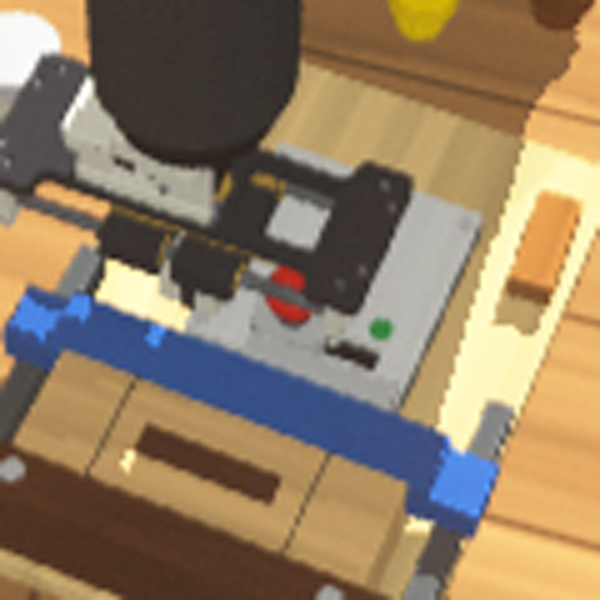

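View pics/w3.png

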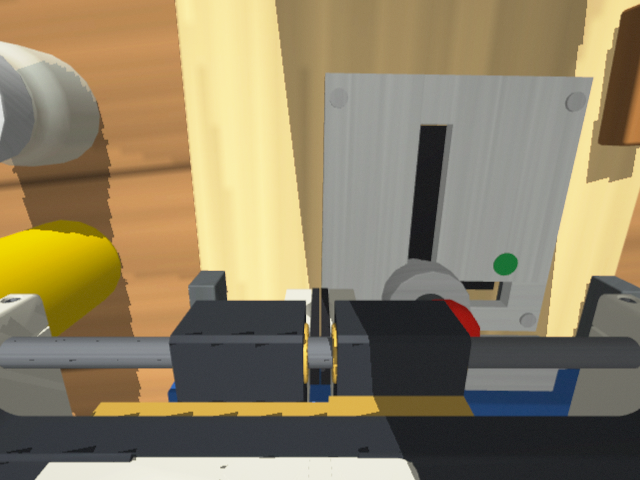

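```bash
python3 - <<'E'
from h import *
p=r.camera_params('wrist');R=p['R'];t=p['t'];s=r.get_state()
print('cam',-R.T@t,s['tcp_pos'],K(p))
# heights along scene camera of block bottom corners: left block front-bottom corner
ps=r.camera_params('scene')
y=np.radians(174.3);ex=np.array([np.cos(y),np.sin(y),0]);ey=np.array([np.sin(y),-np.cos(y),0])
for nm,p_,f in(('scene',ps,lambda u:((u[0]-290)*5,(u[1]-200)*5)),('wrist',p,lambda u:u)):
  for h in(0,.03,.05,.066,.08):
    print(nm,h,[np.round(f(proj(p_,s['tcp_pos']+ex*a+ey*b+[0,0,h]))) for a,b in((-.01,-.021),(-.01,.021),(.01,.021))])
E
```

```text
cam [0.53806085 0.03389381 0.20531914] [0.61978119 0.02556349 0.04674126] (np.float64(350.38282690075374), 319.7693871759001, 244.0485726411996)
scene 0 [array([150., 292.]), array([226., 320.]), array([241., 289.])]
scene 0.03 [array([149., 260.]), array([226., 289.]), array([242., 257.])]
scene 0.05 [array([148., 239.]), array([227., 267.]), array([243., 235.])]
scene 0.066 [array([147., 221.]), array([227., 250.]), array([243., 218.])]
scene 0.08 [array([147., 205.]), array([227., 234.]), array([243., 202.])]
wrist 0 [array([278., 323.]), array([360., 323.]), array([362., 287.])]
wrist 0.03 [array([270., 359.]), array([368., 359.]), array([370., 317.])]
wrist 0.05 [array([263., 392.]), array([375., 392.]), array([378., 345.])]
wrist 0.066 [array([256., 426.]), array([382., 426.]), array([386., 375.])]
wrist 0.08 [array([247., 464.]), array([391., 463.]), array([395., 408.])]
```

```bash
python3 - <<'E'
import cv2
a=cv2.imread('pics/s3.png')[225:275,300:365]
cv2.imwrite('pics/s3d.png',cv2.resize(a,(780,600),interpolation=2))
E
```

```text
(no output)
```

View pics/s3d.png

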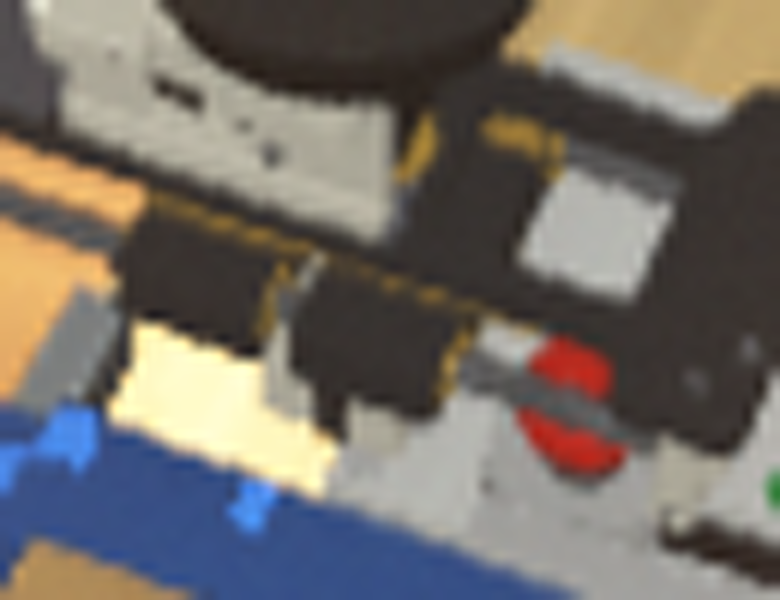

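The wide dark carriers are at body level, about 66 mm above the tips and well over the knob. The wrist view shows the pin at the corner with the short leg fully exposed. I now push sideways.

```bash
python3 -m inch '.001 .003 0 0 0 0 0;.001 .003 0 0 0 0 0;0 .003 0 0 0 0 0;0 .003 0 0 0 0 0;0 .003 0 0 0 0 0;0 .003 0 0 0 0 0;0 .003 0 0 0 0 0'; python3 -m inch '0 .003 0 0 0 0 0;0 .003 0 0 0 0 0;0 .003 0 0 0 0 0;0 .003 0 0 0 0 0;0 .003 0 0 0 0 0;0 .003 0 0 0 0 0';python3 -m inch '0 .002 0 0 0 0 0;0 .002 0 0 0 0 0;0 .002 0 0 0 0 0'
```

```text
time_s: 8.2
tcp_pos: [0.6201, 0.0466, 0.0472]
eef_rot: [-180.0, -0.0, 174.3]
contact_force: [-0.4, -2.5, 2.6]
gripper_width: 0.0002
time_s: 8.7
tcp_pos: [0.6222, 0.0647, 0.0471]
eef_rot: [180.0, 0.0, 174.3]
contact_force: [0.3, -2.7, 0.7]
gripper_width: 0.0004
time_s: 8.95
tcp_pos: [0.6227, 0.0706, 0.0471]
eef_rot: [-180.0, 0.0, 174.3]
contact_force: [1.2, -2.1, 1.3]
gripper_width: 0.0003
```

```bash
python3 -m inch '0 .0015 0 0 0 0 0;0 .0015 0 0 0 0 0'; python3 -m inch '0 .0015 0 0 0 0 0;0 .001 0 0 0 0 0'; python3 -m inch '0 .001 0 0 0 0 0;0 .001 0 0 0 0 0';  python3 -m inch '0 .0007 0 0 0 0 0;0 .0007 0 0 0 0 0'
```

```text
time_s: 9.12
tcp_pos: [0.623, 0.0735, 0.0471]
eef_rot: [-180.0, -0.0, 174.3]
contact_force: [0.8, -1.3, 2.0]
gripper_width: 0.0
time_s: 9.28
tcp_pos: [0.6232, 0.076, 0.047]
eef_rot: [-180.0, -0.0, 174.3]
contact_force: [1.0, -2.4, 2.2]
gripper_width: 0.0005
time_s: 9.45
tcp_pos: [0.6234, 0.0779, 0.0471]
eef_rot: [180.0, 0.0, 174.3]
contact_force: [-0.3, -1.4, 1.6]
gripper_width: 0.0006
time_s: 9.62
tcp_pos: [0.6235, 0.0793, 0.0471]
eef_rot: [180.0, -0.0, 174.3]
contact_force: [-1.7, -2.3, 1.0]
gripper_width: 0.0003
```

```bash
python3 -m inch '0 .001 0 0 0 0 0;0 .001 0 0 0 0 0'; python3 -m inch '0 .001 0 0 0 0 0;0 .001 0 0 0 0 0'
python3 - <<'E'
from h import *
snap('scene','s4'); snap('wrist','w4')
a=cv2.imread('pics/s4.png')[200:320,290:410]
cv2.imwrite('pics/s4c.png',cv2.resize(a,(600,600),interpolation=2))
E
```

```text
time_s: 9.78
tcp_pos: [0.6233, 0.0801, 0.0472]
eef_rot: [-179.9, -0.1, 174.3]
contact_force: [-1.3, -11.5, 6.0]
gripper_width: 0.0006
time_s: 9.95
tcp_pos: [0.6232, 0.0808, 0.0475]
eef_rot: [-179.8, -0.1, 174.3]
contact_force: [-1.2, -16.2, 8.4]
gripper_width: 0.0004
```

View pics/w4.png

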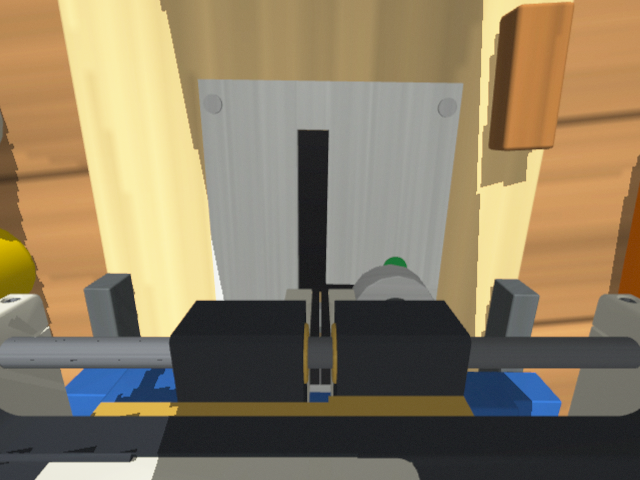

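View pics/s4c.png

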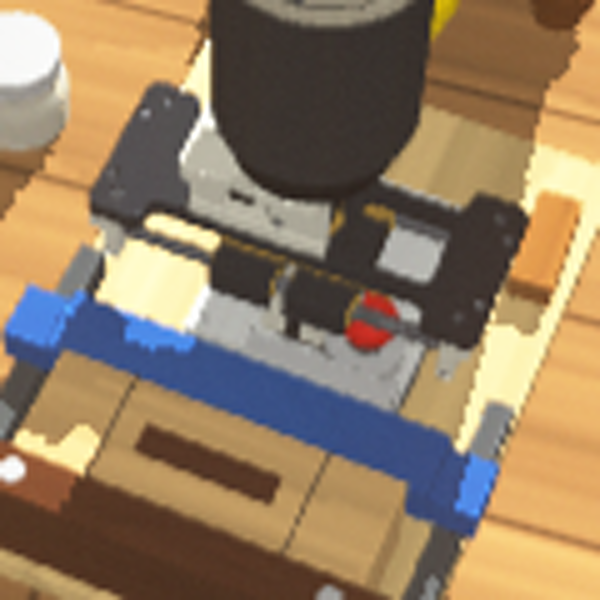

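The pin has reached the short leg's end stop, with force rising steeply to 16 N and the pin beside the green dot. I retreat and verify.

```bash
python3 -m inch '0 -.004 0 0 0 0 0;0 -.008 0 0 0 0 0;0 -.01 0 0 0 0 0;0 0 -.02 0 0 0 0;0 0 -.03 0 0 0 0;0 0 -.035 0 0 0 0;0 0 -.035 0 0 0 0;0 0 -.035 0 0 0 0;0 0 -.025 0 0 0 0;.02 -.02 0 0 0 0 0;.02 -.03 0 0 0 0 0;.02 -.03 0 0 0 0 0;.02 -.03 0 0 0 0 0;.02 -.03 0 0 0 0 0;.02 -.03 0 0 0 0 0;.02 -.03 0 0 0 0 0;.02 -.03 0 0 0 0 0;0 -.03 0 0 0 0 0;0 -.03 0 0 0 0 0;0 -.03 0 0 0 0 0'; python3 -m inch '0 -.04 0 0 0 0 0;0 -.04 0 0 0 0 0;0 -.03 0 0 0 0 0;0 0 0 0 0 0 0'
python3 - <<'E'
from h import *
snap('scene','s5'); snap('top','t5')
a=cv2.imread('pics/s5.png')[180:350,270:440];b=cv2.imread('pics/t5.png')[150:300,200:360]
cv2.imwrite('pics/s5c.png',cv2.resize(a,(600,600),interpolation=2))
cv2.imwrite('pics/t5c.png',cv2.resize(b,(640,600),interpolation=2))
E
```

```text
time_s: 11.72
tcp_pos: [0.4302, -0.2427, 0.2275]
eef_rot: [180.0, 0.1, 174.3]
contact_force: [0.2, 0.3, 1.0]
gripper_width: 0.0001
time_s: 12.05
tcp_pos: [0.419, -0.355, 0.2263]
eef_rot: [-180.0, -0.0, 174.1]
contact_force: [0.5, 0.3, -0.1]
gripper_width: 0.0007
```

View pics/s5c.png

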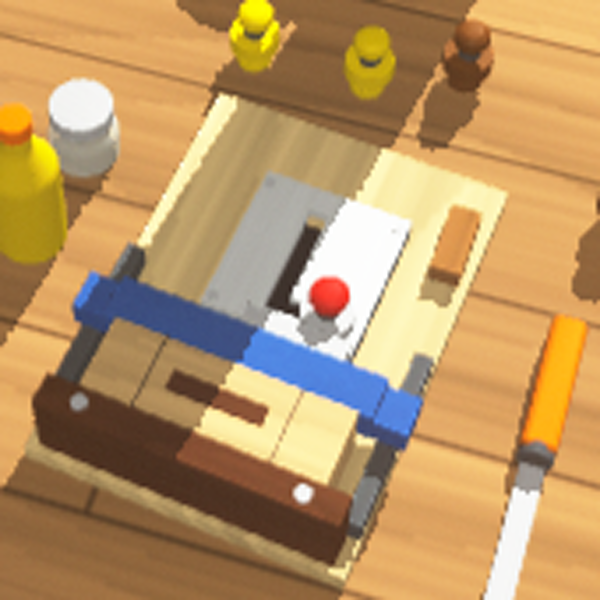

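View pics/t5c.png

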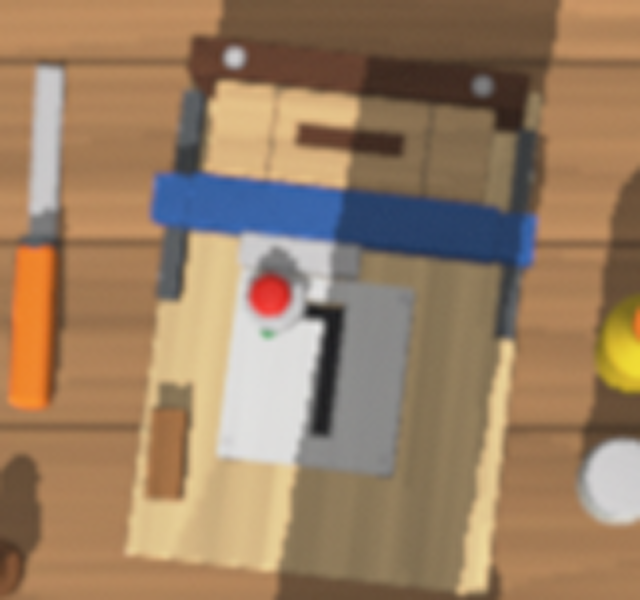

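The pin stands beside the green dot, the timber is at the fence, and the bystanders look unmoved. I check the pin's position numerically.

```bash
python3 - <<'E'
from fit import *
p=r.camera_params('top'); q=np.array([.6204,.0783,-.0984])
im=cv2.imread('pics/t5.png').astype(int);m=(im[...,2]>130)&(im[...,1]<90)&(im[...,0]<90);m[:, :255]=0;m[:,290:]=0;m[:200]=0;m[260:]=0
v,u=np.nonzero(m);im0=cv2.imread('pics/top0.png').astype(int)
k=ray(p,(u.mean(),v.mean()),.076);print(u.mean(),v.mean(),w2jig(q,k)*1000,'expected 3,40')
m=(im0[...,2]>130)&(im0[...,1]<90)&(im0[...,0]<90);m[:, :255]=0;m[:,300:]=0;m[:200]=0;m[270:]=0
v,u=np.nonzero(m);k=ray(p,(u.mean(),v.mean()),.076);print('start',w2jig(q,k)*1000)
r.recognise('timber','top')
for n,z in(('timber',.078),('jaw',.072)):
  d=r.recognise(n,'top')[0];print(n,d,w2jig(q,ray(p,d['xy'],z))*1000)
E
```

```text
267.1506849315069 222.83561643835617 [ 5.31930327 37.67225807] expected 3,40
start [-51.9323084   -0.72031826]
timber {'xy': [289.3, 181.9], 'p': 0.61} [116.61444097  -7.33490523]
jaw {'xy': [278.2, 210.1], 'p': 0.61} [41.67510138 13.62171932]
```

The numbers leave 1–2 mm of doubt about the lock end, so I look from directly above the pin with the wrist camera.

```bash
python3 -m inch '-.0167 .0326 0 0 0 0 0;-.0167 .0326 0 0 0 0 0;-.0167 .0326 0 0 0 0 0;-.0167 .0326 0 0 0 0 0;-.0167 .0326 0 0 0 0 0;-.0167 .0326 0 0 0 0 0;-.0167 .0326 0 0 0 0 0;-.0167 .0326 0 0 0 0 0;-.0167 .0326 0 0 0 0 0;-.0167 .0326 0 0 0 0 0;-.0167 .0326 0 0 0 0 0;-.0167 .0326 0 0 0 0 0;-.0167 .0326 0 0 0 0 0;-.0167 .0326 0 0 0 0 0;-.0167 .0326 0 0 0 0 0;0 0 0 0 0 0 0;0 0 0 0 0 0 0'
python3 - <<'E'
from h import *
im,p=snap('wrist','w6')
cv2.imwrite('pics/w6c.png',cv2.resize(cv2.imread('pics/w6.png')[100:300,200:460],(780,600),interpolation=2))
E
```

```text
time_s: 13.72
tcp_pos: [0.7175, 0.1146, 0.226]
eef_rot: [-180.0, -0.1, 174.6]
contact_force: [0.5, 0.2, 0.2]
gripper_width: 0.0007
```

View pics/w6c.png

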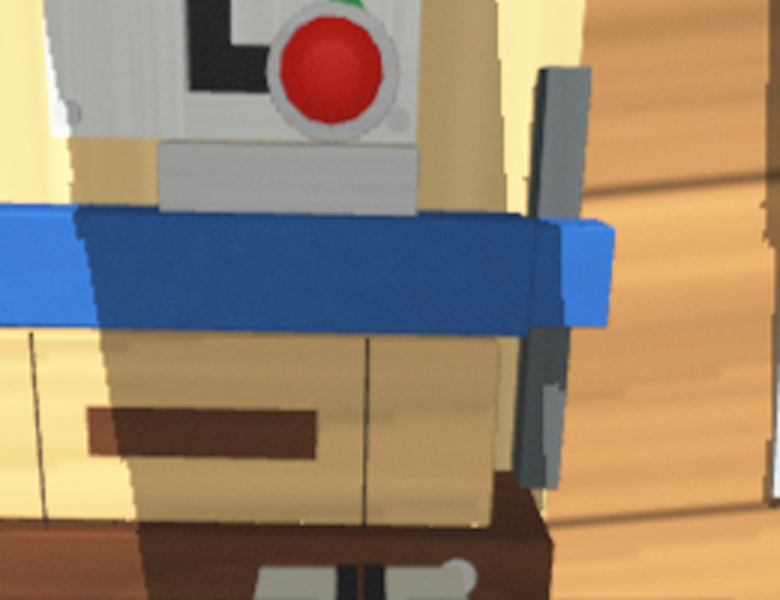

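```bash
python3 - <<'E'
import cv2
cv2.imwrite('pics/w6d.png',cv2.resize(cv2.imread('pics/w6.png')[0:180,200:440],(800,600),interpolation=2))
E
```

```text
(no output)
```

View pics/w6d.png

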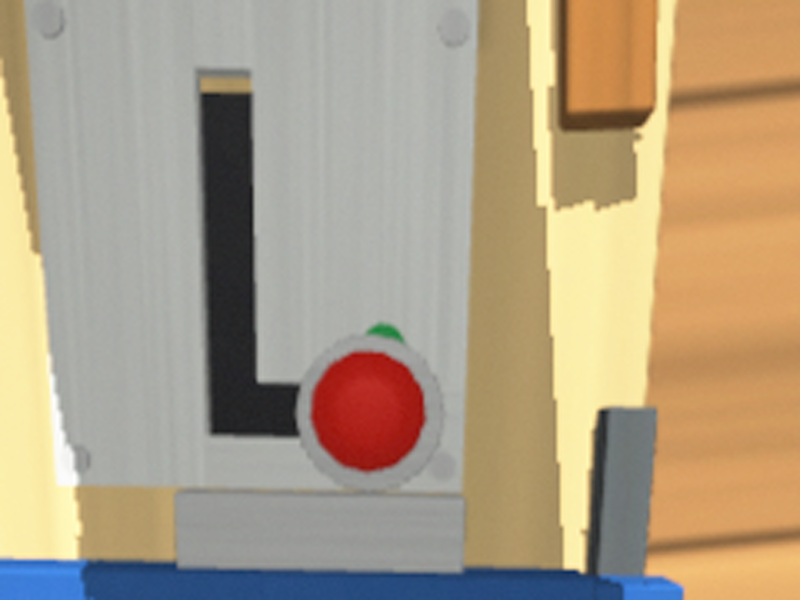

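```bash
python3 - <<'E'
from fit import *
from scipy.spatial.transform import Rotation as Ro
p=r.camera_params('wrist')
U=lambda a,b:np.array([200+(a+.5)/3.3333-.5,(b+.5)/3.3333-.5])
obs=[((.024,-.05,.04),U(57,484)),((.024,.065,.04),U(463,489)),((-.00425,.00725,.04),U(257,381)),((.01025,-.00725,.04),U(211,434)),((-.014,.04,.04),U(384.5,341))]
def cam(v):
    c=dict(p);d=Ro.from_rotvec(v[3:6]).as_matrix();c['R']=d@p['R'];c['t']=d@p['t']+np.array([0,0,0]);return c
for w in (1e3,200,50):
  def F(v): 
    c=cam(v);return np.concatenate([*(proj(c,jig2w(v[:3],P))-o for P,o in obs),w*v[3:6]])
  s=least_squares(F,[.62,.078,-.1,0,0,0]);v=s.x
  print(w,v.round(4),s.fun[:10].reshape(-1,2).round(1).tolist())
  c=cam(v)
  for n,uv,z in(('collar',U(369,412),.056),('knob',U(368,410),.077)):
    print(n,w2jig(v,ray(c,uv,z))*1000)
E
```

```text
1000.0 [ 0.6173  0.0768 -0.1117 -0.     -0.     -0.    ] [[1.0, -0.5], [0.5, -0.1], [0.9, -0.4], [-0.5, -0.0], [-1.9, 0.9]]
collar [ 4.16552757 37.97621865]
knob [ 4.25577461 38.2550992 ]
200 [ 6.174e-01  7.700e-02 -1.116e-01 -0.000e+00 -7.000e-04 -2.000e-04] [[1.0, -0.5], [0.5, -0.1], [0.9, -0.4], [-0.5, -0.0], [-1.8, 0.9]]
collar [ 4.1661821  37.95966781]
knob [ 4.25678174 38.22376055]
50 [ 6.178e-01  8.010e-02 -1.114e-01  3.000e-04 -9.000e-03 -2.800e-03] [[0.9, -0.5], [0.6, -0.1], [0.9, -0.4], [-0.5, -0.0], [-1.8, 0.9]]
collar [ 4.16781148 37.75779843]
knob [ 4.25486552 37.83976824]
```

The pin measures about 38 mm of the 40 mm, which is within the error of these views but not conclusive. A firmer second push costs little, so I go back and do it.

```bash
python3 -m inch '.0181 -.0143 0 0 0 0 0;.0181 -.0143 0 0 0 0 0;.0181 -.0143 0 0 0 0 0;.0181 -.0143 0 0 0 0 0;.0181 -.0143 0 0 0 0 0;0 0 0 0 0 0 0;0 0 .03 0 0 0 0;0 0 .03 0 0 0 0;0 0 .03 0 0 0 0;0 0 .03 0 0 0 0;0 0 .02 0 0 0 0;0 0 0 0 0 0 0;0 0 0 0 0 0 0'
```

```text
time_s: 14.85
tcp_pos: [0.62, 0.0485, 0.0871]
eef_rot: [-179.9, -0.1, 174.3]
contact_force: [-0.5, -0.1, 0.5]
gripper_width: 0.0003
```

```bash
python3 -m inch '0 0 .02 0 0 0 0;0 0 .012 0 0 0 0;0 0 .007 0 0 0 0;0 .006 0 0 0 0 0;0 .006 0 0 0 0 0;0 .006 0 0 0 0 0;0 .005 0 0 0 0 0;0 .004 0 0 0 0 0'; python3 -m inch '0 .0015 0 0 0 0 0;0 .0015 0 0 0 0 0'; python3 -m inch '0 .0015 0 0 0 0 0;0 .0015 0 0 0 0 0';python3 -m inch '0 .001 0 0 0 0 0;0 .001 0 0 0 0 0'
```

```text
time_s: 15.52
tcp_pos: [0.6237, 0.0769, 0.0488]
eef_rot: [180.0, 0.1, 174.4]
contact_force: [0.5, 0.0, -0.2]
gripper_width: 0.0
time_s: 15.68
tcp_pos: [0.6236, 0.0793, 0.0483]
eef_rot: [180.0, 0.0, 174.4]
contact_force: [-0.5, -0.2, 0.5]
gripper_width: 0.0003
time_s: 15.85
tcp_pos: [0.6233, 0.0803, 0.0484]
eef_rot: [-179.9, -0.1, 174.3]
contact_force: [-1.9, -10.9, 5.1]
gripper_width: 0.0004
time_s: 16.02
tcp_pos: [0.6232, 0.0809, 0.0487]
eef_rot: [-179.8, -0.1, 174.3]
contact_force: [-0.5, -15.5, 8.8]
gripper_width: 0.0006
```

```bash
python3 -m inch '0 .001 0 0 0 0 0;0 .001 0 0 0 0 0';python3 -m inch '0 .001 0 0 0 0 0;0 .001 0 0 0 0 0';python3 -m inch '0 .001 0 0 0 0 0;0 .0 0 0 0 0 0'
```

```text
time_s: 16.18
tcp_pos: [0.6232, 0.0815, 0.0491]
eef_rot: [-179.7, -0.1, 174.3]
contact_force: [-0.9, -20.3, 11.1]
gripper_width: 0.0003
time_s: 16.35
tcp_pos: [0.6231, 0.0822, 0.0495]
eef_rot: [-179.6, -0.2, 174.3]
contact_force: [-1.9, -26.1, 15.5]
gripper_width: 0.0005
time_s: 16.52
tcp_pos: [0.6231, 0.0825, 0.0497]
eef_rot: [-179.6, -0.2, 174.3]
contact_force: [-2.1, -26.4, 16.4]
gripper_width: 0.0005
```

The response is a linear spring up to 26 N with no slip, which is a rigid stop. I retreat and compare from the same viewpoint.

```bash
python3 -m inch '0 -.006 0 0 0 0 0;0 -.01 0 0 0 0 0;0 -.01 0 0 0 0 0;0 -.01 0 0 0 0 0;0 0 -.02 0 0 0 0;0 0 -.039 0 0 0 0;0 0 -.04 0 0 0 0;0 0 -.04 0 0 0 0;0 0 -.04 0 0 0 0;-.0181 .0143 0 0 0 0 0;-.0181 .0143 0 0 0 0 0;-.0181 .0143 0 0 0 0 0;-.0181 .0143 0 0 0 0 0;-.0181 .0143 0 0 0 0 0;0 0 0 0 0 0 0;0 0 0 0 0 0 0;0 0 0 0 0 0 0'
python3 - <<'E'
from h import *
im,p=snap('wrist','w7')
cv2.imwrite('pics/w7d.png',cv2.resize(cv2.imread('pics/w7.png')[0:180,200:440],(800,600),interpolation=2))
E
```

```text
time_s: 17.93
tcp_pos: [0.7176, 0.1148, 0.2264]
eef_rot: [-180.0, -0.1, 174.3]
contact_force: [-0.1, -1.0, 0.2]
gripper_width: 0.0001
```

View pics/w7d.png

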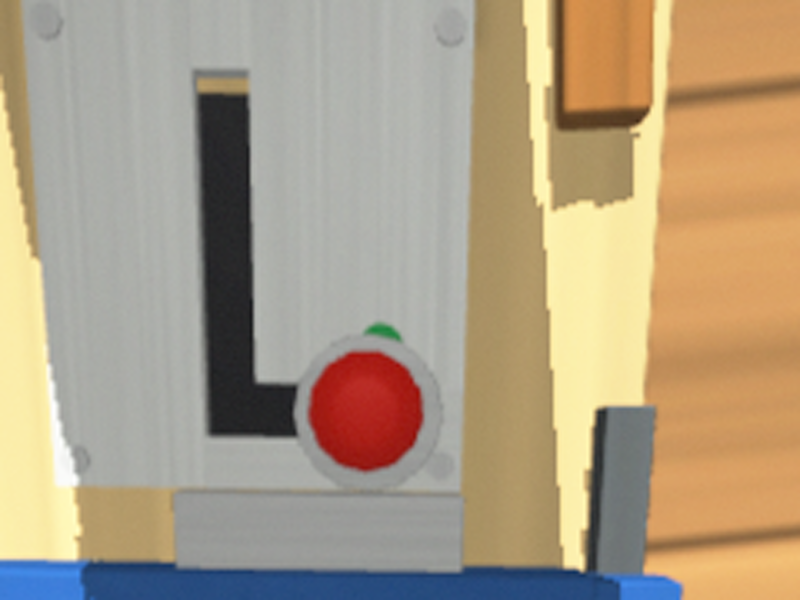

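```bash
python3 - <<'E'
import cv2
cv2.imwrite('pics/w3c.png',cv2.resize(cv2.imread('pics/w3.png')[60:360,310:610],(600,600),interpolation=2))
E
```

```text
(no output)
```

View pics/w3c.png

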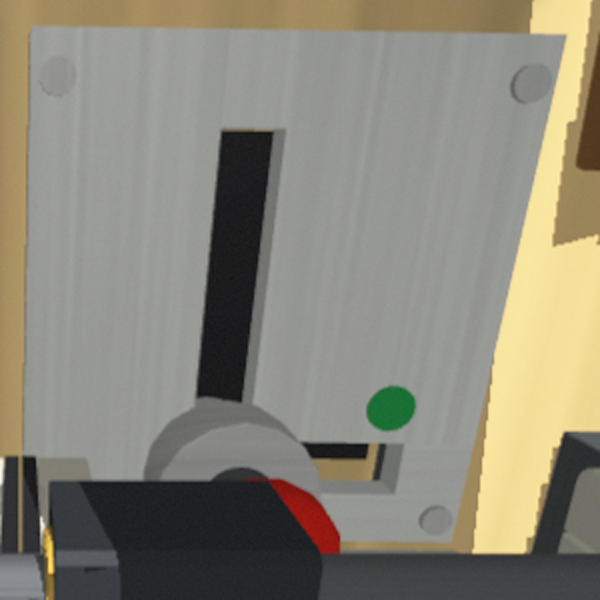

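```bash
python3 - <<'E'
import numpy as np,cv2
img=np.float32([[31,27],[566,35],[453,543],[24,455]])
# 4th: left edge point at unknown x; use slot left/right at rear instead: fit homography w/ least squares
from scipy.optimize import least_squares
pts=[((31,27),(-100,-50)),((566,35),(-100,65)),((453,543),(24,65)),((285,129),(None,7.25)),((221,129),(None,-7.25)),((243,402),(None,7.25)),((198,395),(None,-7.25)),((24,455),(None,-50)),((391,408),(-14,40)),((490,385),(None,65))]
def ap(h,u):
    H=np.append(h,1).reshape(3,3);q=H@np.array([u[0]/300,u[1]/300,1]);return q[:2]/q[2]
def F(h):
    o=[]
    for u,P in pts:
        a=ap(h,u); o.append(a[1]-P[1])
        if P[0] is not None:o.append(a[0]-P[0])
    return o
s=least_squares(F,[0,70,-100,65,0,-57,0,0.1],max_nfev=5000)
print(np.round(s.fun,1))
for u in((403,443),(395,493),(391,408),(285,129)):print(u,ap(s.x,u).round(1))
E
```

```text
[-0.1 -0.  -0.3 -0.  -0.5 -0.1  0.   0.3 -2.3  0.8  0.2  1.9  0.1  0. ]
(403, 443) [-4.5 46.5]
(395, 493) [ 9.7 46.8]
(391, 408) [-13.9  41.9]
(285, 129) [-79.9   7.3]
```

The pin sits in the same place to within a pixel after the 26 N push, so it is at the rigid end of the short leg. The arm is clear, so I hand in the job.

```bash
python3 -c "
from plant import r
print(r.close_job(), r.get_state()['time_s'])"
```

```text
the job is handed in; nothing more can be done
the job is handed in; nothing more can be done
```

I locked the timber in the jig and handed the job in at about 18 s. With closed fingertips I pushed the pin at its collar up the long leg to the hard stop at the corner. I then went round to its -y side and pushed it along the short leg to the stop by the green dot.

**What the last checks showed:**
- **Lock stop:** a second push of 26 N met a linear, rigid response. The pin did not move visibly between the pictures before and after it.
- **Timber and surroundings:** the pictures show the jaw closed and the timber up against the fence. The wedge, chisel, jar, glue bottle and look-alike pins appear unmoved.
- **Arm:** it ended about 0.23 m above the bench, touching nothing, with a force reading near zero.

**One check disagreed slightly:** my camera fits put the locked pin at jig x 4 to 5 mm, y 38 to 39 mm, where the nominal position is 3 and 40 mm. The x reading also came out about 1 to 2 mm beyond its stop. I therefore put the difference down to the calibration error of about 2 mm, given the two matching hard-stop contacts. I could not see the slot's end under the collar to confirm it directly, and I did not measure the timber's gap to the fence in millimetres.

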